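Couple the air filter to the studio air outlet

TASK

Connect the air filter that is parked in the wooden block to the quick coupler standing on the air outlet: with the coupler's sleeve drawn back (down), let the filter's plug in, and push it gently home until the sleeve springs fully forward (up) again and locks it. Never force the plug, leave the blanking plug and the other things on the bench alone, and let go when the filter stands locked and upright.

Things in the scene. Friction and masses are not known exactly. Their poses are not given: they have to be found in the camera images.
- outlet: The air outlet. Origin: centre of its foot plate on the bench; the coupler's axis rises from it. An aluminium block 120 mm (x) by 70 mm (y) stands on soft rubber mounts, its top 48 mm above the bench, with a pressure gauge 38 mm from the axis to -x. Pressed down, block and coupler sink some millimetres (10 at most) and rise again, so the tool's height alone does not tell how deep a plug is.
- mouth (a point): Centre of the round mouth of the upright steel coupler, in the plane of its rim, 100 mm above the bench when unloaded; z up along the coupler's axis. Inside the rim is a cone 4 mm deep, from 25 down to 19.5 mm wide, below it a greased bore 19.5 mm wide.
- jaws (a point): On the axis, 18 mm below the rim: top of three flat steel jaws (4 mm thick) that stick into the bore and block it while the sleeve is forward. A plug set in the mouth then stands on them by itself. With the sleeve fully back they are clear of the bore and the plug sinks by its weight. They snap into the plug's groove when it is home.
- bore_floor (a point): On the axis, 34.5 mm below the rim: hard floor of the bore. A spring-loaded valve pin, 7 mm wide, stands up from it to 25 mm below the rim; it pushes back with about 3 N at first, 12 N after 7 mm. The plug locks when its tip is 32 mm below the rim, 2.5 mm above this floor; pressing it there takes about 9 to 13 N in all.
- sleeve (a joint): How far the coupler's sleeve is drawn back (down), m: 0 = fully forward (up), 0.011 = end stop. Its spring takes about 4 N at first, 8 N at the end. Near the stop the jaws are clear of the bore. A plug that has sunk onto the valve pin (7 mm lower than on the jaws) keeps the jaws open: the sleeve, let go, stays about 7 mm back, and springs to 0 by itself once the plug is pressed home.
- sleeve_top (a point): Centre of the top face of the sleeve, 2 mm below the rim when forward; moves with it. The sleeve is a steel ring round the coupler: a flange 54 mm wide, 6 mm thick, 33 mm inside, and below it a knurled part 42 mm wide, 20 mm high. It can be pressed down on the flange on both sides of a standing plug, or be gripped.
- filter: The air filter, about 0.17 kg, 69 mm high. Origin: centre of the tip of its plug (lowest point), z up its axis. Brass plug 18 mm wide, 37 mm long, 2 mm bevel at the tip, a groove 10 to 18 mm above the tip; on it a plain aluminium cylinder with dark rings, 28 mm wide, 32 mm high, flat top. Stands plug down in a hole of the wooden block, the cylinder's underside resting on it.
- stand: The fixed plywood parking block, 60 x 150 mm and 45 mm high. Origin: centre of its underside. Its two holes, 22.5 mm wide, are 40 mm either side of the centre along its y axis; the filter stands in one, the blanking plug in the other.
- blank_plug: A blanking plug, not to be used: a slim black 18 mm wide grip, 35 mm high, on a 28 mm brass flange, 64 mm high in all, standing in the other hole. Origin: the tip of its plug.
- paint_jar: A lidded glass jar 52 mm wide and 55 mm high, bystander. Origin: centre of its underside.
- oil: An amber bottle 60 mm wide and 150 mm high, bystander. Origin: centre of its underside.
- brush_pot: A white pot 72 mm wide, 100 mm high, with brushes reaching to about 230 mm, bystander. Origin: centre of its underside.
- paint_tube: A paint tube 115 mm long, lying, bystander. Origin: middle of its underside.
- tape: A roll of tape 100 mm wide and 24 mm high, lying flat, bystander. Origin: centre of its underside.
- palette_knife: A palette knife 200 mm long, lying, bystander. Origin: about its middle, on its underside.

How it is judged (in metres and radians):
On the way, in this order (a step that is already met when the one before it is completed fails the run):
1. the coupler's sleeve is drawn back (value of joint sleeve above 0.006 m), for 0.1 s.
2. the filter's plug is home and the sleeve has sprung forward over it (value of joint sleeve below 0.002 m and z of filter in the frame of mouth below -0.03 m and horizontal distance between filter and mouth below 0.004 m), for 0.2 s.
At the end, for the whole second after the job is handed in: The filter's plug tip is at least 30 mm below the coupler's rim and within 4 mm of its axis, the filter is upright to 0.12 rad and at rest, and the sleeve is forward to within 2 mm (all of step 2 and angle between filter's own z axis and vertical below 0.12 rad and linear speed of filter below 0.01 m/s); the robot touches nothing.
It fails at once if the plug is forced: the contact forces between filter and coupler add up to more than 40 N (contact force between filter and outlet above 40 N).
It fails at once if the blanking plug is moved more than 20 mm (distance of blank_plug from where it was at the start of the episode above 0.02 m).
It fails at once if a bystander is pushed more than 30 mm (distance of any of paint_jar, oil, brush_pot, paint_tube, tape, palette_knife from where it was at the start of the episode above 0.03 m).
It also fails if it takes over 61 s, if anything falls off the work surface, if the arm or the gripper's body presses on something with over 40 N, if the wrist force passes 120 N, or if a joint passes its speed limit or range.

ROBOT

A 6-joint arm with a two-finger parallel gripper is mounted at the origin on the work surface. World frame = base frame: x ahead of the robot, y to its left, z up, the work surface at z = 0. Lengths are in mm, angles in rad, forces in N, time in s.
With the tool pointing down it reaches from about 350 to 875 mm from the base axis. Payload 4.2 kg.
Tool frame: the origin (TCP) lies midway between the tips of the shut fingers; the grasp point (between the pads) lies 19 mm behind it (arm.tcp_to_grasp is the distance from the TCP to the grasp point, in mm); z points along the fingers, y is the line along which they close (so a half turn about z gives the same grasp; the last joint's range is limited). The gripper opens to 85 mm and grips with 20 to 120 N. Pads are 22 mm wide; open, the fingers measure 114 mm over their backs; the gripper's body (76 mm by 85 mm) begins 54 mm behind the grasp point. The pads swing forward as they close: fully open they stand 13 mm farther back than shut.
Start: joints at [-0.947, 0.385, 0.008, 0, -1.194, -0.259], TCP at [222.991, -583.845, 231.312] pointing down, gripper open.
Joint ranges: [-3.14, 3.14], [-1.21, 2.06], [-1.07, 1.41], [-3.16, 2.05], [-2.99, -0.16], [-3.1, 3.1]. Speed limits (rad/s): [2.79, 2.79, 3.14, 3.14, 3.14, 3.14].

INTERFACE

Orientations are given as a unit quaternion [x, y, z, w].
In Python, from bench import arm, imaging, job, models gives the robot as it stands.
- The arm moves only by the tool arm_command, never from a script. Its argument "rows" is a list of rows, each an object with "grip": the opening, from 0 (shut) to 1 (fully open); "linear": the shift along the tool's x, y, z in mm, a list of three; "rot": the turn, a rotation vector about the tool's x, y, z in rad, a list of three. In form: [{"grip": grip, "linear": [tx, ty, tz], "rot": [rx, ry, rz]}, ...]. A call has 1 to 10 rows; each row is the pose to reach, as a shift and turn from the pose commanded when the call began, along the tool's axes at that moment; what a row does not reach only later rows make up. A row lasts 1/8 s, in which the tool goes at most 62.5 mm and 10.7 degrees, less where a joint would pass 70% of its speed; a pose out of reach is approached as far as the arm can. A call with a gripper value outside its range is refused whole. The fingers move at their own pace and stop on an object; the grip force is fixed at half the most. Time passes only in rows, so rows that repeat a pose let the fingers close. It gives the time, the measured TCP pose, the force, the opening and the grip force at its end, in the units of the state.
- arm.read_state(): the state, without advancing time (a new reading comes with each control period).
- imaging.get_image(name): name is "scene" or "top"; returns a dict with "frame" (420x560x3 uint8, red, green, blue), "fx", "fy", "cx", "cy" (pixels), "extrinsics" (4x4, takes a point from world to camera coordinates). Camera axes: x right, y down, z forward; pixel columns grow to the right and rows downward; lengths in mm; the calibration is good to about 2 mm. A picture is of the moment at which its call begins. There is no depth.
- job.job_done(): hands the job in; it is judged then, once.
Trained networks look in a picture, given as the dict that the camera call returned (one of the last four; its "shot" number tells which), for a name from the list of things; names that differ only in an ending like _2 or _b are one class to them, and where a whole thing is asked for, a point or a joint stands for the part that bears it (a point fixed in the world has none). Each returns a list of dicts, best first, with "score" (0 to 1); they miss things now and then, are a little off and sometimes report something else, mostly with a low value. They report only what shows in the picture. A call takes as long as a camera call.
- models.spot_in(picture, query): "rect" ([left, top, right, bottom] in pixels, round what is visible of it).
- models.tip_of(picture, query): "pixel" ([column, row] in pixels: a listed point, or the origin of a listed thing).
The state is a dict: "clock": time; "joints": joint angles; "joint_vel": joint speeds; "joint_efforts": joint torques, N m; "position": TCP position; "ee_rot": TCP orientation; "contact_force": force on the tool from outside, world axes, zero at the start; "wrist_torque": the same for the moment, N m; "gripper_width": finger opening in mm; "grasp_force": force on a finger pad.
Only numpy, scipy, OpenCV 4.12 (cv2) and the standard library are available. Lean on these libraries where they do the work, as an engineer would, in place of code of your own. Each camera call takes 0.05 s, during which the arm holds its last target. There are 200 camera calls.

## Working session

There is one attempt and no reset: what is moved stays moved. The work goes in short steps, Python scripts to look and compute and a tool call to move; the robot and the scene stay as the last step left them, time stands still between calls to the robot, and variables do not carry over. Pictures are saved under pics/ and viewed, at most 10 in all, crops included, and the job is handed in when it is done.

Besides the shell and the picture viewer there is one more tool, called after "Emit:" as a command line: name --argument value ..., lists and objects as JSON in quotes. arm_command: Moves the arm, as the interface text tells. Its arguments: {"type":"object","properties":{"rows":{"type":"array"}},"required":["rows"]}

```bash
mkdir -p pics; ls; cat > h.py <<'E'
import numpy as np, cv2
from bench import arm, imaging, job, models
def ray(p,px):
    E=np.array(p["extrinsics"]);R,t=E[:3,:3],E[:3,3]
    d=R.T@np.array([(px[0]-p["cx"])/p["fx"],(px[1]-p["cy"])/p["fy"],1.]);return -R.T@t,d/np.linalg.norm(d)
def at_z(p,px,z):
    o,d=ray(p,px);return o+d*(z-o[2])/d[2]
def tri(obs):
    A=np.zeros((3,3));b=np.zeros(3)
    for p,px in obs:
        o,d=ray(p,px);M=np.eye(3)-np.outer(d,d);A+=M;b+=M@o
    return np.linalg.solve(A,b)
def proj(p,X):
    E=np.array(p["extrinsics"]);c=E[:3,:3]@np.array(X)+E[:3,3];return [p["fx"]*c[0]/c[2]+p["cx"],p["fy"]*c[1]/c[2]+p["cy"]]
E
python3 - <<'E'
from h import *
np.set_printoptions(precision=1,suppress=True)
s=imaging.get_image("scene");t=imaging.get_image("top")
cv2.imwrite("pics/s0.png",s["frame"][:,:,::-1]);cv2.imwrite("pics/t0.png",t["frame"][:,:,::-1])
for n in ["mouth","sleeve_top","filter","blank_plug","stand","outlet"]:
    for nm,p in(("s",s),("t",t)):
        for r in models.tip_of(p,n)[:2]: print(n,nm,"tip",np.array(r["pixel"]),round(r["score"],2))
        for r in models.spot_in(p,n)[:2]: print(n,nm,"rect",np.array(r["rect"]),round(r["score"],2))
    a,b=models.tip_of(s,n),models.tip_of(t,n)
    if a and b: print(n,"TRI",tri([(s,a[0]["pixel"]),(t,b[0]["pixel"])]))
print(ray(s,(280,210)),ray(t,(280,210)),s["fx"],t["fx"]);print(arm.read_state())
E
```

```text
pics
mouth s tip [320.9 184.1] 0.7
mouth s rect [297.5 181.4 345.7 221.3] 0.84
mouth t tip [222.3 226.4] 0.7
mouth t rect [208.3 198.7 240.8 252.4] 0.9
mouth t rect [340.9 222.4 352.6 231.5] 0.6
mouth TRI [524.2 160.1  97.4]
sleeve_top s tip [321.9 182.5] 0.55
sleeve_top s rect [312.5 179.1 333.1 194.1] 0.71
sleeve_top s rect [356.8 231.2 379.4 258.6] 0.49
sleeve_top t tip [221.  228.9] 0.53
sleeve_top t tip [221.2 226.9] 0.51
sleeve_top t rect [208.5 217.5 230.7 234.3] 0.77
sleeve_top TRI [519.2 164.9  98.1]
filter s tip [193.4 254. ] 0.61
filter s rect [185.2 229.1 198.1 247.8] 0.52
filter t tip [370.1 242.6] 0.66
filter t tip [353.  236.2] 0.34
filter TRI [ 492.1 -220.2    8.7]
blank_plug s tip [225.3 248.4] 0.51
blank_plug s rect [220.8 227.  228.4 245. ] 0.69
blank_plug t tip [345.4 228.8] 0.64
blank_plug t tip [221.2 225.7] 0.56
blank_plug t rect [343.1 222.6 351.5 233.6] 0.62
blank_plug t rect [203.7 199.5 243.7 251.1] 0.46
blank_plug TRI [ 528.6 -151.5   19.7]
stand s tip [206.7 257.4] 0.82
stand s rect [176.6 234.6 241.6 268.6] 0.81
stand t tip [357.5 234.2] 0.97
stand t tip
[... 290 characters left out ...]
0.6
outlet t rect [204.4 201.9 244.8 256.2] 0.82
outlet t rect [399.9 142.8 437.1 176.9] 0.7
outlet TRI [525.6 168.2  11.9]
(array([1350.1, -559.9,  777.8]), array([-0.7,  0.5, -0.6])) (array([ 452.5,   24. , 1382.3]), array([ 0.1, -0. , -1. ])) 471.42704783368947 516.6077984981932
{'clock': 1.9, 'joints': array([-0.9,  0.4,  0. ,  0. , -1.2, -0.3]), 'joint_vel': array([-0., -0.,  0., -0.,  0.,  0.]), 'joint_efforts': array([ -0. , -39.2,  18.9,   4.2,  -0. ,   0. ]), 'position': array([ 223. , -583.9,  231.3]), 'ee_rot': array([-0.2,  1. , -0. ,  0. ]), 'contact_force': array([-0.3,  0.7, -0.4]), 'wrist_torque': array([-0.,  0., -0.]), 'grasp_force': 0.0, 'gripper_width': 85.32556195014418}
```

```bash
python3 - <<'E'
import cv2,numpy as np
s=cv2.imread("pics/s0.png");t=cv2.imread("pics/t0.png")
f=lambda i,x,y,w,h,k:cv2.resize(i[y:y+h,x:x+w],None,fx=k,fy=k,interpolation=cv2.INTER_CUBIC)
a=np.hstack([f(s,170,220,80,60,5),f(s,290,170,80,60,5)])
b=np.hstack([f(t,320,205,80,60,5),f(t,190,195,80,60,5)])
cv2.imwrite("pics/c0.png",np.vstack([a,b]))
E
```

```text
(no output)
```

View pics/s0.png

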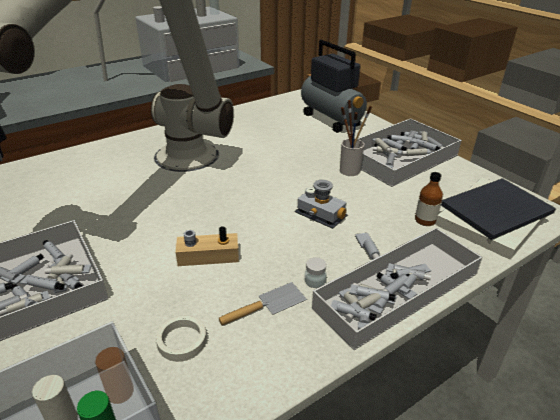

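View pics/t0.png

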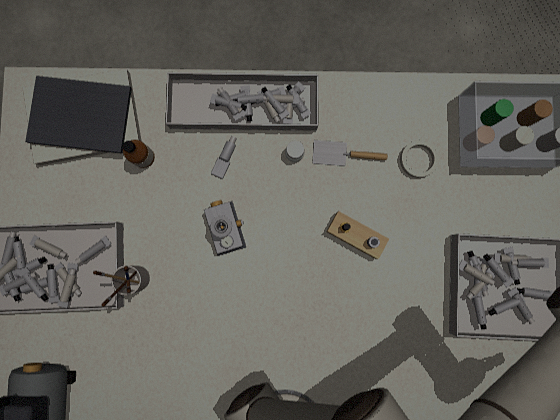

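```bash
sleep 0
```

```text
(no output)
```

View pics/c0.png

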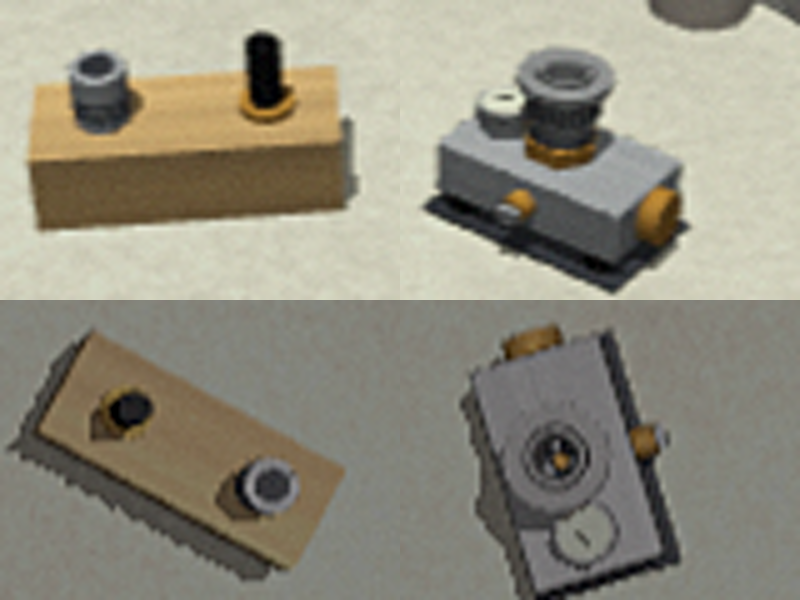

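The views show the filter standing at the left of the stand in "scene" (top face near 190,232; in "top" near 374,242). The blank plug is at (225,230) / (345,227). The coupler mouth is at (322,185) / (221,226), with the gauge below it in "top".

```bash
python3 - <<'E'
from h import *
np.set_printoptions(precision=1,suppress=True)
from scipy.spatial.transform import Rotation as R
s=imaging.get_image("scene");t=imaging.get_image("top")
def show(n,ps,pt,z): print(n,"s",at_z(s,ps,z)[:2],"t",at_z(t,pt,z)[:2],"tri",tri([(s,ps),(t,pt)]))
show("filtertop",(189.6,232.4),(374,242.2),77)
show("blanktop",(222.5,228.5),(346.3,226.8),89+2)
show("mouth",(323,185),(221.2,226),100)
g=at_z(t,(190+185/5,195+235/5),70)-at_z(t,(190+156/5,195+155/5),98)
print("gauge dir",g,np.arctan2(-g[1],-g[0]))
# outlet long edges & stand edges from the crop (top)
e=at_z(t,(190+205/5,195+32/5),48)-at_z(t,(190+278/5,195+262/5),48);print("outlet x",e,np.arctan2(e[1],e[0]))
e=at_z(t,(320+95/5,205+30/5),45)-at_z(t,(320+345/5,205+170/5),45);print("stand y",e,np.arctan2(e[1],e[0]))
print(R.from_quat(arm.read_state()["ee_rot"]).as_matrix())
E
```

```text
filtertop s [ 493.3 -219.4] t [ 489.5 -221.2] tri [ 490.4 -220.    75.5]
blanktop s [ 540.6 -154.7] t [ 526.9 -149.3] tri [ 528.1 -149.7   80.9]
mouth s [534.  159.1] t [525.1 162.7] tri [526.2 164.4  94. ]
gauge dir [-38.8 -12.5 -28. ] 0.31230891566835317
outlet x [118.5  39.9   0. ] 0.324655099984258
stand y [ 71.4 129.7   0. ] 1.067537678599099
[[-0.9 -0.4  0. ]
 [-0.4  0.9  0. ]
 [-0.   0.  -1. ]]
```

```bash
cat >> h.py <<'E'
from scipy.spatial.transform import Rotation as R
def go(X,ya=None,st=None):
    st=st or arm.read_state();M=R.from_quat(st["ee_rot"]).as_matrix()
    if ya is None: ya=np.arctan2(M[1,1],M[0,1])
    y=np.array([np.cos(ya),np.sin(ya),0]);z=np.array([0,0,-1.]);T=np.column_stack([np.cross(y,z),y,z])
    print("lin",np.round(M.T@(np.array(X)-st["position"]),1),"rot",np.round(R.from_matrix(M.T@T).as_rotvec(),3),"pos",np.round(st["position"],1),"ya",round(float(np.arctan2(M[1,1],M[0,1])),3),"j",np.round(st["joints"],2),"t",st["clock"],"w",round(st["gripper_width"],1),"F",np.round(st["contact_force"],1))
E
python3 -c "
from h import *
go([490.5,-220.3,130],2.64)"
```

```text
lin [-379.6  244.2  101.3] rot [ 0.     0.    -0.704] pos [ 223.  -583.8  231.3] ya 1.936 j [-0.95  0.38  0.01 -0.   -1.19 -0.26] t 2.0 w 85.5 F [-0.2 -0.5 -0.4]
```

Emit:
arm_command --rows '[{"grip": 1, "linear": [-50, 32, 0], "rot": [0, 0, -0.1]}, {"grip": 1, "linear": [-100, 64, 10], "rot": [0, 0, -0.2]}, {"grip": 1, "linear": [-150, 96, 25], "rot": [0, 0, -0.3]}, {"grip": 1, "linear": [-200, 128, 40], "rot": [0, 0, -0.4]}, {"grip": 1, "linear": [-250, 160, 55], "rot": [0, 0, -0.5]}, {"grip": 1, "linear": [-300, 192, 75], "rot": [0, 0, -0.6]}, {"grip": 1, "linear": [-350, 224, 90], "rot": [0, 0, -0.7]}, {"grip": 1, "linear": [-379.6, 244.2, 101.3], "rot": [0, 0, -0.704]}, {"grip": 1, "linear": [-379.6, 244.2, 101.3], "rot": [0, 0, -0.704]}, {"grip": 1, "linear": [-379.6, 244.2, 101.3], "rot": [0, 0, -0.704]}]'

```text
clock: 3.25
position: [490.4, -220.5, 130.2]
ee_rot: [-0.509, 0.861, -0.0, -0.0]
contact_force: [0.3, 0.2, 0.3]
gripper_width: 85.0
grasp_force: 0.0
```

```bash
python3 - <<'E'
from h import *
go([490.5,-220.3,50],2.64)
s=imaging.get_image("scene");t=imaging.get_image("top")
f=lambda i,x,y,w,h,k:cv2.resize(i[y:y+h,x:x+w,::-1],None,fx=k,fy=k,interpolation=cv2.INTER_CUBIC)
cv2.imwrite("pics/c1.png",np.hstack([f(s["frame"],155,180,100,100,4),f(t["frame"],320,195,100,100,4)]))
E
```

```text
lin [-0.2  0.  80.2] rot [-0. -0. -0.] pos [ 490.4 -220.5  130.2] ya 2.64 j [-0.12  0.34 -0.35  0.   -0.89 -0.38] t 3.25 w 85.0 F [0.3 0.2 0.3]
```

View pics/c1.png

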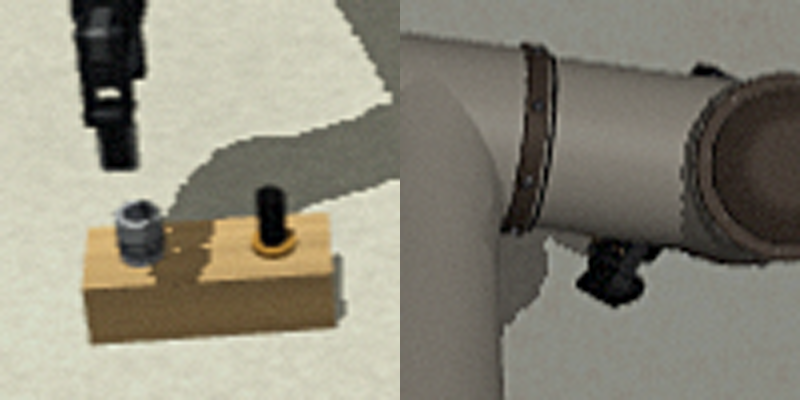

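The open gripper stands over the filter, with the near finger's tip at scene pixel about (184,221). Blank plug is clear to the right. Descending and gripping.

Emit:
arm_command --rows '[{"grip": 1, "linear": [0, 0, 30], "rot": [0, 0, 0]}, {"grip": 1, "linear": [0, 0, 60], "rot": [0, 0, 0]}, {"grip": 1, "linear": [0, 0, 80], "rot": [0, 0, 0]}, {"grip": 0.5, "linear": [0, 0, 80], "rot": [0, 0, 0]}, {"grip": 0.2, "linear": [0, 0, 80], "rot": [0, 0, 0]}, {"grip": 0.2, "linear": [0, 0, 80], "rot": [0, 0, 0]}, {"grip": 0.2, "linear": [0, 0, 80], "rot": [0, 0, 0]}, {"grip": 0.2, "linear": [0, 0, 80], "rot": [0, 0, 0]}, {"grip": 0.2, "linear": [0, 0, 80], "rot": [0, 0, 0]}, {"grip": 0.2, "linear": [0, 0, 80], "rot": [0, 0, 0]}]'

```text
clock: 4.6
position: [491.3, -220.6, 51.5]
ee_rot: [-0.51, 0.86, -0.001, 0.001]
contact_force: [-0.9, 0.1, 5.8]
gripper_width: 25.5
grasp_force: 58.9
```

Emit:
arm_command --rows '[{"grip": 0.1, "linear": [0, 0, -10], "rot": [0, 0, 0]}, {"grip": 0.1, "linear": [0, 0, -40], "rot": [0, 0, 0]}, {"grip": 0.1, "linear": [0, 0, -80], "rot": [0, 0, 0]}, {"grip": 0.1, "linear": [0, 0, -120], "rot": [0, 0, 0]}, {"grip": 0.1, "linear": [0, 0, -140], "rot": [0, 0, 0]}, {"grip": 0.1, "linear": [0, 0, -140], "rot": [0, 0, 0]}]'

```text
clock: 5.35
position: [491.1, -220.2, 191.6]
ee_rot: [-0.509, 0.861, -0.001, 0.002]
contact_force: [0.6, -0.6, -3.4]
gripper_width: 25.1
grasp_force: 60.4
```

```bash
python3 - <<'E'
from h import *
go([525,162,190],1.89)
s=imaging.get_image("scene")
f=lambda i,x,y,w,h,k:cv2.resize(i[y:y+h,x:x+w,::-1],None,fx=k,fy=k,interpolation=cv2.INTER_CUBIC)
cv2.imwrite("pics/c2.png",f(s["frame"],140,120,130,130,4))
p=arm.read_state()["position"];print("tcp px",proj(s,p)); M=R.from_quat(arm.read_state()["ee_rot"]).as_matrix()
print([(d,[round(v,1) for v in proj(s,p+M[:,2]*d)]) for d in (-19,0,34)])
print(models.tip_of(s,"filter")[:2],models.spot_in(s,"filter")[:2])
E
```

```text
lin [-351.4  154.2    1.7] rot [-0.003  0.003  0.75 ] pos [ 491.1 -220.2  191.6] ya 2.64 j [-0.12  0.27 -0.27 -0.   -1.03 -0.38] t 5.35 w 25.1 F [ 0.6 -0.6 -3.4]
tcp px [np.float64(183.74155268229828), np.float64(192.53623842721606)]
[(-19, [np.float64(182.8), np.float64(185.5)]), (0, [np.float64(183.7), np.float64(192.5)]), (34, [np.float64(185.3), np.float64(204.9)])]
[{'pixel': [186.9, 206.2], 'score': 0.54}] [{'rect': [184.3, 198.2, 189.6, 209.5], 'score': 0.42}]
```

View pics/c2.png

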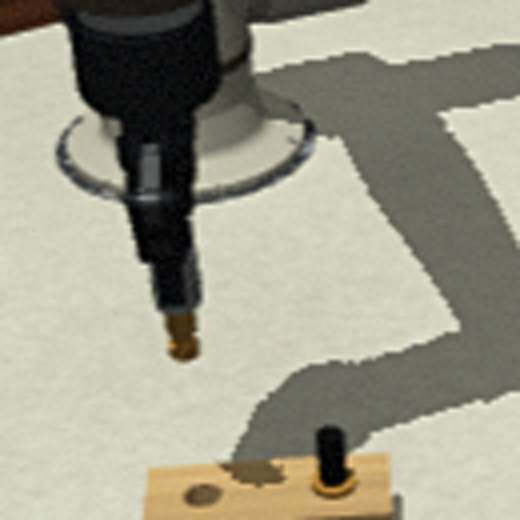

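The filter is held upright, with its plug tip at scene about (186,207), matching the projected tool axis. Blank plug undisturbed. Carrying it over the coupler.

Emit:
arm_command --rows '[{"grip": 0.1, "linear": [-40, 18, 0], "rot": [0, 0, 0.08]}, {"grip": 0.1, "linear": [-85, 37, 0], "rot": [0, 0, 0.18]}, {"grip": 0.1, "linear": [-130, 57, 0], "rot": [0, 0, 0.28]}, {"grip": 0.1, "linear": [-175, 77, 0], "rot": [0, 0, 0.38]}, {"grip": 0.1, "linear": [-220, 97, 0], "rot": [0, 0, 0.48]}, {"grip": 0.1, "linear": [-265, 117, 0], "rot": [0, 0, 0.58]}, {"grip": 0.1, "linear": [-310, 137, 0], "rot": [0, 0, 0.68]}, {"grip": 0.1, "linear": [-340, 149, 0], "rot": [0, 0, 0.74]}, {"grip": 0.1, "linear": [-351.4, 154.2, 1.7], "rot": [-0.003, 0.003, 0.75]}, {"grip": 0.1, "linear": [-351.4, 154.2, 1.7], "rot": [-0.003, 0.003, 0.75]}]'

```text
clock: 6.75
position: [523.8, 162.0, 186.9]
ee_rot: [-0.159, 0.987, -0.0, -0.003]
contact_force: [-0.2, 0.0, -1.0]
gripper_width: 25.4
grasp_force: 60.4
```

Emit:
arm_command --rows '[{"grip": 0.1, "linear": [0, 0, 10], "rot": [0, 0, 0]}, {"grip": 0.1, "linear": [0, 0, 30], "rot": [0, 0, 0]}, {"grip": 0.1, "linear": [0, 0, 38], "rot": [0, 0, 0]}, {"grip": 0.1, "linear": [0, 0, 38], "rot": [0, 0, 0]}]'

```text
clock: 7.25
position: [523.9, 161.0, 149.6]
ee_rot: [-0.158, 0.987, 0.0, -0.003]
contact_force: [0.4, 0.3, -1.8]
gripper_width: 25.2
grasp_force: 60.4
```

```bash
python3 - <<'E'
from h import *
go([525,162,150],1.89)
s=imaging.get_image("scene");t=imaging.get_image("top")
f=lambda i,x,y,w,h,k:cv2.resize(i[y:y+h,x:x+w,::-1],None,fx=k,fy=k,interpolation=cv2.INTER_CUBIC)
cv2.imwrite("pics/c3.png",np.hstack([f(s["frame"],290,150,65,80,6),f(t["frame"],190,180,65,80,6)]))
p=arm.read_state()["position"]
print([(d,[round(v,1) for v in proj(s,p+np.array([0,0,-d]))]) for d in (-19,0,30,43.5)])
print([round(v,1) for v in proj(s,[525,162,100])])
print(models.tip_of(s,"filter")[:2],models.tip_of(s,"mouth")[:2])
E
```

```text
lin [-1.3  0.6 -0.4] rot [ 0.001 -0.005 -0.001] pos [523.9 161.  149.6] ya 1.889 j [ 0.59  0.33 -0.29 -0.   -0.95 -1.84] t 7.25 w 25.2 F [ 0.4  0.3 -1.8]
[(-19, [np.float64(323.2), np.float64(160.7)]), (0, [np.float64(322.7), np.float64(166.9)]), (30, [np.float64(322.0), np.float64(176.6)]), (43.5, [np.float64(321.7), np.float64(180.9)])]
[np.float64(321.7), np.float64(183.2)]
[{'pixel': [320.9, 180.5], 'score': 0.6}] [{'pixel': [322.4, 182.4], 'score': 0.72}, {'pixel': [347.7, 171.1], 'score': 0.32}]
```

View pics/c3.png

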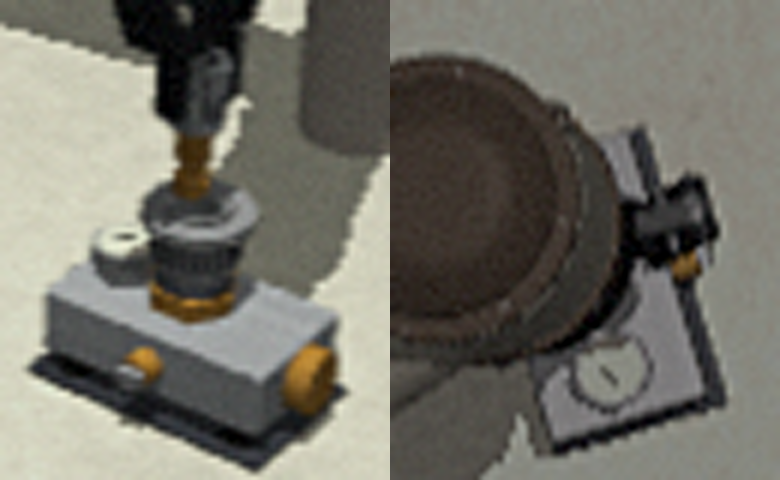

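```bash
python3 - <<'E'
from h import *
s=imaging.get_image("scene");t=imaging.get_image("top")
cams={"s":(s,cv2.imread("pics/s0.png")),"t":(t,cv2.imread("pics/t0.png"))}
th=np.linspace(0,2*np.pi,120,endpoint=False)
def fit(nm,circs,x0,y0):
    for c,(p,im) in cams.items():
        g=cv2.GaussianBlur(cv2.cvtColor(im,cv2.COLOR_BGR2GRAY).astype(np.float32),(0,0),0.8)
        m=np.hypot(cv2.Sobel(g,5,1,0),cv2.Sobel(g,5,0,1));best=[]
        E=np.array(p["extrinsics"])
        for dx in np.arange(-12,12.1,1):
            for dy in np.arange(-12,12.1,1):
                v=0
                for r,z in circs:
                    P=np.c_[x0+dx+r*np.cos(th),y0+dy+r*np.sin(th),np.full(120,z)]@E[:3,:3].T+E[:3,3]
                    u=(P[:,:2]/P[:,2:]*p["fx"]+[p["cx"],p["cy"]]).astype(np.float32)
                    v+=cv2.remap(m,u[None,:,0],u[None,:,1],1).mean()
                best.append((v,x0+dx,y0+dy))
        best.sort(reverse=True);b=np.array(best[:6])
        print(nm,c,[tuple(np.round(q,1)) for q in best[:4]],"mean",np.round(b.mean(0),1))
fit("flange",[(27,98)],525,162)
fit("flange+mouth",[(27,98),(12.5,100),(16.5,98)],525,162)
fit("filter",[(14,77)],491,-220)
E
```

```text
flange s [(np.float64(197.6), np.float64(531.0), np.float64(160.0)), (np.float64(197.1), np.float64(531.0), np.float64(161.0)), (np.float64(196.9), np.float64(530.0), np.float64(161.0)), (np.float64(196.8), np.float64(530.0), np.float64(160.0))] mean [196.8 531.  160.2]
flange t [(np.float64(89.7), np.float64(514.0), np.float64(174.0)), (np.float64(89.1), np.float64(515.0), np.float64(174.0)), (np.float64(89.0), np.float64(516.0), np.float64(150.0)), (np.float64(89.0), np.float64(515.0), np.float64(150.0))] mean [ 88.9 515.  162. ]
flange+mouth s [(np.float64(480.9), np.float64(530.0), np.float64(161.0)), (np.float64(480.5), np.float64(531.0), np.float64(161.0)), (np.float64(480.2), np.float64(531.0), np.float64(160.0)), (np.float64(479.6), np.float64(530.0), np.float64(162.0))] mean [479.5 530.7 160.7]
flange+mouth t [(np.float64(263.5), np.float64(515.0), np.float64(174.0)), (np.float64(261.7), np.float64(514.0), np.float64(174.0)), (np.float64(261.7), np.float64(515.0), np.float64(173.0)), (np.float64(260.4), np.float64(516.0), np.float64(174.0))] mean [261.1 514.8 173.3]
filter s [(np.float64(237.7), np.float64(497.0), np.float64(-222.0)), (np.float64(237.0), np.float64(497.0), np.float64(-223.0)), (np.float64(235.7), np.float64(498.0), np.float64(-223.0)), (np.float64(235.1), np.float64(498.0), np.float64(-222.0))] mean [ 235.3  497.2 -222.3]
filter t [(np.float64(132.0), np.float64(486.0), np.float64(-208.0)), (np.float64(131.2), np.float64(485.0), np.float64(-208.0)), (np.float64(128.5), np.float64(486.0), np.float64(-209.0)), (np.float64(126.6), np.float64(485.0), np.float64(-209.0))] mean [ 128.1  485.5 -208.3]
```

The plug hangs just above and slightly left of the coupler mouth: tip at about (322,181), mouth centre at about (322.5,184). The flange is clear of the gauge. I'll correct by about 2 mm and lower it gently.

Emit:
arm_command --rows '[{"grip": 0.1, "linear": [-2, 1, 4], "rot": [0, 0, 0]}, {"grip": 0.1, "linear": [-2, 1, 8], "rot": [0, 0, 0]}, {"grip": 0.1, "linear": [-2, 1, 9], "rot": [0, 0, 0]}, {"grip": 0.1, "linear": [-2, 1, 10], "rot": [0, 0, 0]}, {"grip": 0.1, "linear": [-2, 1, 10], "rot": [0, 0, 0]}]'

```text
clock: 8.18
position: [525.8, 163.5, 140.3]
ee_rot: [-0.159, 0.987, 0.0, -0.002]
contact_force: [-0.1, -0.1, -1.9]
gripper_width: 25.4
grasp_force: 60.4
```

Emit:
arm_command --rows '[{"grip": 0.1, "linear": [0, 0, 1], "rot": [0, 0, 0]}, {"grip": 0.1, "linear": [0, 0, 2], "rot": [0, 0, 0]}, {"grip": 0.1, "linear": [0, 0, 2], "rot": [0, 0, 0]}]'

```text
clock: 8.55
position: [525.7, 163.5, 138.2]
ee_rot: [-0.159, 0.987, 0.0, -0.002]
contact_force: [0.1, -0.1, -2.1]
gripper_width: 25.6
grasp_force: 60.4
```

Emit:
arm_command --rows '[{"grip": 0.1, "linear": [0, 0, 1], "rot": [0, 0, 0]}, {"grip": 0.1, "linear": [0, 0, 2], "rot": [0, 0, 0]}, {"grip": 0.1, "linear": [0, 0, 3], "rot": [0, 0, 0]}, {"grip": 0.1, "linear": [0, 0, 3], "rot": [0, 0, 0]}]'

```text
clock: 9.05
position: [525.9, 163.7, 135.3]
ee_rot: [-0.159, 0.987, 0.001, -0.002]
contact_force: [0.0, 0.3, -2.3]
gripper_width: 25.6
grasp_force: 60.4
```

```bash
python3 -c "
from h import *
s=imaging.get_image('scene')
cv2.imwrite('pics/c4.png',cv2.resize(s['frame'][150:225,290:365,::-1],None,fx=6,fy=6,interpolation=cv2.INTER_CUBIC))
go([525.7,163.5,130])"
```

```text
lin [ 0.2 -0.1  5.3] rot [ 0.002 -0.004  0.   ] pos [525.9 163.6 135.3] ya 1.89 j [ 0.59  0.35 -0.31 -0.   -0.92 -1.84] t 9.1 w 25.8 F [ 0.4 -0.  -2.3]
```

View pics/c4.png

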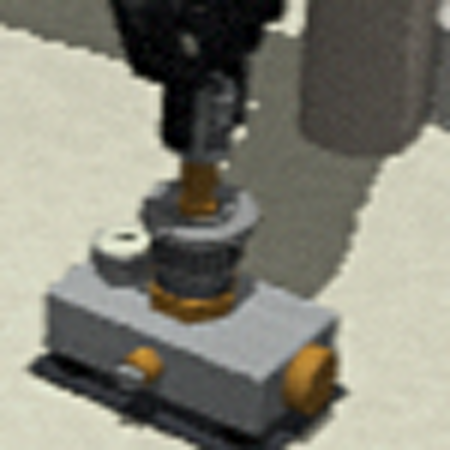

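The plug is centred and entering the mouth, at about (323,185) in full-image pixels, with no lateral force. Continuing down to the jaws.

Emit:
arm_command --rows '[{"grip": 0.1, "linear": [0, 0, 1.5], "rot": [0, 0, 0]}, {"grip": 0.1, "linear": [0, 0, 3], "rot": [0, 0, 0]}, {"grip": 0.1, "linear": [0, 0, 4], "rot": [0, 0, 0]}, {"grip": 0.1, "linear": [0, 0, 4], "rot": [0, 0, 0]}]'

```text
clock: 9.6
position: [525.8, 163.6, 131.2]
ee_rot: [-0.159, 0.987, 0.001, -0.002]
contact_force: [1.4, -0.3, -2.6]
gripper_width: 25.5
grasp_force: 60.4
```

Emit:
arm_command --rows '[{"grip": 0.1, "linear": [0, 0, 1], "rot": [0, 0, 0]}, {"grip": 0.1, "linear": [0, 0, 2], "rot": [0, 0, 0]}, {"grip": 0.1, "linear": [0, 0, 3], "rot": [0, 0, 0]}, {"grip": 0.1, "linear": [0, 0, 3], "rot": [0, 0, 0]}]'

```text
clock: 10.1
position: [525.8, 163.6, 128.2]
ee_rot: [-0.159, 0.987, 0.001, -0.002]
contact_force: [0.9, 1.4, -3.1]
gripper_width: 25.4
grasp_force: 60.4
```

Emit:
arm_command --rows '[{"grip": 0.1, "linear": [0, 0, 1], "rot": [0, 0, 0]}, {"grip": 0.1, "linear": [0, 0, 2], "rot": [0, 0, 0]}, {"grip": 0.1, "linear": [0, 0, 2], "rot": [0, 0, 0]}]'

```text
clock: 10.48
position: [525.8, 163.6, 126.2]
ee_rot: [-0.159, 0.987, 0.001, -0.002]
contact_force: [1.0, 1.5, -2.3]
gripper_width: 25.4
grasp_force: 60.4
```

Emit:
arm_command --rows '[{"grip": 0.1, "linear": [0, 0, 1], "rot": [0, 0, 0]}, {"grip": 0.1, "linear": [0, 0, 1.5], "rot": [0, 0, 0]}, {"grip": 0.1, "linear": [0, 0, 1.5], "rot": [0, 0, 0]}]'

```text
clock: 10.85
position: [525.9, 163.6, 125.1]
ee_rot: [-0.159, 0.987, 0.001, -0.002]
contact_force: [0.5, 1.1, 0.4]
gripper_width: 25.8
grasp_force: 60.6
```

Emit:
arm_command --rows '[{"grip": 0.45, "linear": [0, 0, 0], "rot": [0, 0, 0]}, {"grip": 0.45, "linear": [0, 0, 0], "rot": [0, 0, 0]}, {"grip": 0.45, "linear": [0, 0, 0], "rot": [0, 0, 0]}, {"grip": 0.45, "linear": [0, 0, 10], "rot": [0, 0, 0]}, {"grip": 0.45, "linear": [0, 0, 20], "rot": [0, 0, 0]}, {"grip": 0.45, "linear": [0, 0, 20], "rot": [0, 0, 0]}]'

```text
clock: 11.6
position: [524.8, 163.1, 103.3]
ee_rot: [-0.159, 0.987, -0.0, -0.003]
contact_force: [-1.0, 0.5, 0.3]
gripper_width: 38.5
grasp_force: 0.0
```

```bash
python3 -c "
from h import *
s=imaging.get_image('scene')
cv2.imwrite('pics/c5.png',cv2.resize(s['frame'][150:225,290:365,::-1],None,fx=6,fy=6,interpolation=cv2.INTER_CUBIC))
go([525.7,163.5,100])"
```

```text
lin [-0.5  0.1  4. ] rot [ 0.001 -0.005  0.   ] pos [525.3 163.3 104. ] ya 1.89 j [ 0.59  0.39 -0.34 -0.   -0.85 -1.84] t 11.65 w 38.4 F [ 0.1 -0.5  1. ]
```

View pics/c5.png

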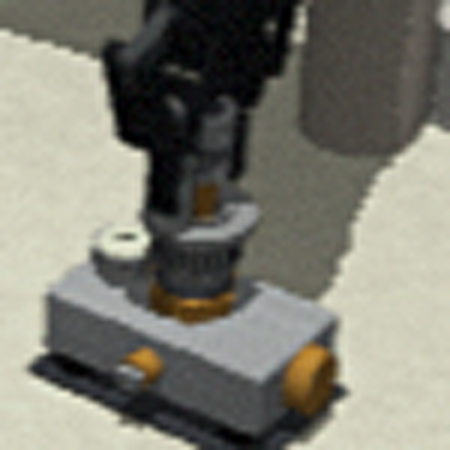

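The filter stands upright in the mouth with its plug still visible at (323,183). The fingers straddle it just above the flange. Now pressing the sleeve in small steps.

Emit:
arm_command --rows '[{"grip": 0.45, "linear": [0, 0, 3], "rot": [0, 0, 0]}, {"grip": 0.45, "linear": [0, 0, 6], "rot": [0, 0, 0]}, {"grip": 0.45, "linear": [0, 0, 9], "rot": [0, 0, 0]}, {"grip": 0.45, "linear": [0, 0, 11], "rot": [0, 0, 0]}, {"grip": 0.45, "linear": [0, 0, 11], "rot": [0, 0, 0]}]'

```text
clock: 12.28
position: [525.7, 163.6, 94.1]
ee_rot: [-0.159, 0.987, 0.001, -0.002]
contact_force: [-1.0, 1.0, 2.9]
gripper_width: 38.5
grasp_force: 1.6
```

Emit:
arm_command --rows '[{"grip": 0.45, "linear": [0, 0, 2], "rot": [0, 0, 0]}, {"grip": 0.45, "linear": [0, 0, 4], "rot": [0, 0, 0]}, {"grip": 0.45, "linear": [0, 0, 5], "rot": [0, 0, 0]}, {"grip": 0.45, "linear": [0, 0, 5], "rot": [0, 0, 0]}]'

```text
clock: 12.78
position: [525.7, 163.6, 88.9]
ee_rot: [-0.159, 0.987, 0.001, -0.002]
contact_force: [-1.8, -0.8, 4.8]
gripper_width: 38.9
grasp_force: 2.3
```

Emit:
arm_command --rows '[{"grip": 0.45, "linear": [0, 0, 2], "rot": [0, 0, 0]}, {"grip": 0.45, "linear": [0, 0, 4], "rot": [0, 0, 0]}, {"grip": 0.45, "linear": [0, 0, 6], "rot": [0, 0, 0]}, {"grip": 0.45, "linear": [0, 0, 6], "rot": [0, 0, 0]}]'

```text
clock: 13.28
position: [525.7, 163.6, 83.2]
ee_rot: [-0.159, 0.987, 0.0, -0.002]
contact_force: [-2.1, -0.6, 6.8]
gripper_width: 38.1
grasp_force: 3.3
```

Emit:
arm_command --rows '[{"grip": 0.45, "linear": [0, 0, 2], "rot": [0, 0, 0]}, {"grip": 0.45, "linear": [0, 0, 4], "rot": [0, 0, 0]}, {"grip": 0.45, "linear": [0, 0, 4], "rot": [0, 0, 0]}, {"grip": 0.45, "linear": [0, 0, 4], "rot": [0, 0, 0]}]'

```text
clock: 13.78
position: [525.7, 163.6, 79.9]
ee_rot: [-0.159, 0.987, 0.0, -0.002]
contact_force: [-4.1, -0.4, 9.6]
gripper_width: 38.9
grasp_force: 5.0
```

Emit:
arm_command --rows '[{"grip": 0.45, "linear": [0, 0, 1.5], "rot": [0, 0, 0]}, {"grip": 0.45, "linear": [0, 0, 3], "rot": [0, 0, 0]}, {"grip": 0.45, "linear": [0, 0, 3], "rot": [0, 0, 0]}, {"grip": 0.45, "linear": [0, 0, 3], "rot": [0, 0, 0]}, {"grip": 0.45, "linear": [0, 0, 3], "rot": [0, 0, 0]}]'

```text
clock: 14.4
position: [525.7, 163.6, 77.7]
ee_rot: [-0.159, 0.987, 0.0, -0.002]
contact_force: [-4.6, -0.6, 13.9]
gripper_width: 38.5
grasp_force: 7.0
```

```bash
python3 -c "
from h import *
s=imaging.get_image('scene')
cv2.imwrite('pics/c6.png',cv2.resize(s['frame'][150:225,290:365,::-1],None,fx=6,fy=6,interpolation=cv2.INTER_CUBIC))
go([525.7,163.5,100])"
```

```text
lin [  0.1  -0.1 -22.4] rot [ 0.001 -0.003  0.   ] pos [525.7 163.6  77.6] ya 1.89 j [ 0.6   0.42 -0.37 -0.   -0.78 -1.84] t 14.45 w 38.1 F [-4.9 -0.9 15. ]
```

View pics/c6.png

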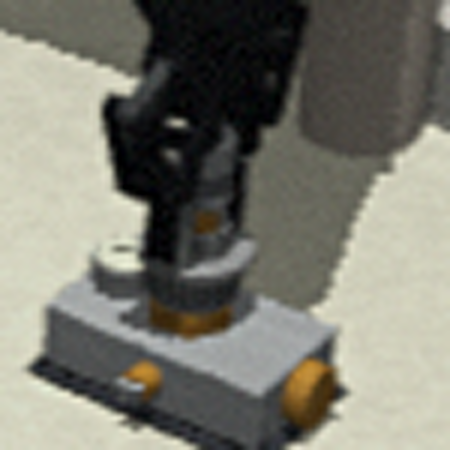

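The sleeve is fully back and the filter has sunk: only a short bit of brass shows at about (324,187). Lifting off, then I'll press with shut fingers from above.

Emit:
arm_command --rows '[{"grip": 0.45, "linear": [0, 0, -5], "rot": [0, 0, 0]}, {"grip": 0.45, "linear": [0, 0, -12], "rot": [0, 0, 0]}, {"grip": 0.45, "linear": [0, 0, -25], "rot": [0, 0, 0]}, {"grip": 0.45, "linear": [0, 0, -50], "rot": [0, 0, 0]}, {"grip": 0.45, "linear": [0, 0, -85], "rot": [0, 0, 0]}, {"grip": 0.2, "linear": [0, 0, -90], "rot": [0, 0, 0]}, {"grip": 0, "linear": [0, 0, -90], "rot": [0, 0, 0]}, {"grip": 0, "linear": [0, 0, -90], "rot": [0, 0, 0]}, {"grip": 0, "linear": [0, 0, -90], "rot": [0, 0, 0]}]'

```text
clock: 15.58
position: [525.4, 163.3, 164.7]
ee_rot: [-0.159, 0.987, 0.0, -0.003]
contact_force: [-0.4, 0.7, -0.2]
gripper_width: 0.1
grasp_force: 0.0
```

```bash
python3 -c "
from h import *
s=imaging.get_image('scene')
cv2.imwrite('pics/c7.png',cv2.resize(s['frame'][150:225,290:365,::-1],None,fx=6,fy=6,interpolation=cv2.INTER_CUBIC))
go([525.7,163.5,150])"
```

```text
lin [-0.3  0.1 14.9] rot [ 0.001 -0.006  0.   ] pos [525.5 163.3 164.9] ya 1.89 j [ 0.59  0.32 -0.27 -0.   -0.99 -1.84] t 15.625 w -0.1 F [ 0.3 -0.9 -0.1]
```

View pics/c7.png

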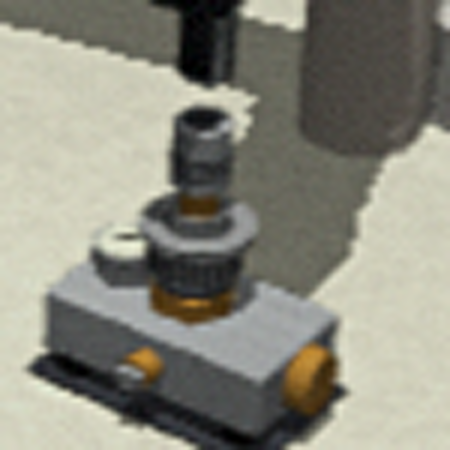

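The filter is sunk on the valve pin and stands upright; its top is at about (324,170). The sleeve stays back with the coupler neck showing above it. Shut fingers are centred above it. Pressing.

Emit:
arm_command --rows '[{"grip": 0, "linear": [0, 0, 8], "rot": [0, 0, 0]}, {"grip": 0, "linear": [0, 0, 15], "rot": [0, 0, 0]}, {"grip": 0, "linear": [0, 0, 18], "rot": [0, 0, 0]}, {"grip": 0, "linear": [0, 0, 20], "rot": [0, 0, 0]}, {"grip": 0, "linear": [0, 0, 21], "rot": [0, 0, 0]}, {"grip": 0, "linear": [0, 0, 21], "rot": [0, 0, 0]}]'

```text
clock: 16.38
position: [525.9, 163.6, 144.9]
ee_rot: [-0.159, 0.987, 0.001, -0.002]
contact_force: [0.2, -0.0, 0.4]
gripper_width: 0.2
grasp_force: 0.0
```

Emit:
arm_command --rows '[{"grip": 0, "linear": [0, 0, 1], "rot": [0, 0, 0]}, {"grip": 0, "linear": [0, 0, 2], "rot": [0, 0, 0]}, {"grip": 0, "linear": [0, 0, 3], "rot": [0, 0, 0]}, {"grip": 0, "linear": [0, 0, 3], "rot": [0, 0, 0]}]'

```text
clock: 16.88
position: [526.2, 163.7, 142.3]
ee_rot: [-0.159, 0.987, 0.001, -0.001]
contact_force: [0.8, -0.4, 3.2]
gripper_width: -0.2
grasp_force: 1.4
```

Emit:
arm_command --rows '[{"grip": 0, "linear": [0, 0, 1], "rot": [0, 0, 0]}, {"grip": 0, "linear": [0, 0, 2], "rot": [0, 0, 0]}, {"grip": 0, "linear": [0, 0, 3], "rot": [0, 0, 0]}, {"grip": 0, "linear": [0, 0, 3], "rot": [0, 0, 0]}]'

```text
clock: 17.38
position: [526.2, 163.7, 139.3]
ee_rot: [-0.159, 0.987, 0.001, -0.001]
contact_force: [-0.6, 0.5, 5.0]
gripper_width: 0.0
grasp_force: 2.6
```

Emit:
arm_command --rows '[{"grip": 0, "linear": [0, 0, 1], "rot": [0, 0, 0]}, {"grip": 0, "linear": [0, 0, 2], "rot": [0, 0, 0]}, {"grip": 0, "linear": [0, 0, 3], "rot": [0, 0, 0]}, {"grip": 0, "linear": [0, 0, 3], "rot": [0, 0, 0]}]'

```text
clock: 17.88
position: [526.6, 163.8, 136.8]
ee_rot: [-0.159, 0.987, 0.001, -0.001]
contact_force: [0.4, -0.0, 7.8]
gripper_width: -0.0
grasp_force: 3.5
```

Emit:
arm_command --rows '[{"grip": 0, "linear": [0, 0, 1], "rot": [0, 0, 0]}, {"grip": 0, "linear": [0, 0, 2], "rot": [0, 0, 0]}, {"grip": 0, "linear": [0, 0, 2], "rot": [0, 0, 0]}]'

```text
clock: 18.25
position: [526.8, 163.9, 135.1]
ee_rot: [-0.159, 0.987, 0.001, -0.001]
contact_force: [0.6, -0.1, 7.8]
gripper_width: -0.3
grasp_force: 4.2
```

Emit:
arm_command --rows '[{"grip": 0, "linear": [0, 0, 1], "rot": [0, 0, 0]}, {"grip": 0, "linear": [0, 0, 2], "rot": [0, 0, 0]}, {"grip": 0, "linear": [0, 0, 2], "rot": [0, 0, 0]}]'

```text
clock: 18.62
position: [526.9, 163.9, 133.4]
ee_rot: [-0.159, 0.987, 0.001, -0.0]
contact_force: [-0.6, 0.2, 8.8]
gripper_width: 0.1
grasp_force: 4.7
```

Emit:
arm_command --rows '[{"grip": 0, "linear": [0, 0, 1], "rot": [0, 0, 0]}, {"grip": 0, "linear": [0, 0, 2], "rot": [0, 0, 0]}, {"grip": 0, "linear": [0, 0, 2], "rot": [0, 0, 0]}]'

```text
clock: 19.0
position: [527.0, 164.0, 131.5]
ee_rot: [-0.159, 0.987, 0.001, -0.0]
contact_force: [0.3, -0.4, 10.1]
gripper_width: 0.1
grasp_force: 4.8
```

```bash
python3 -c "
from h import *
s=imaging.get_image('scene')
cv2.imwrite('pics/c8.png',cv2.resize(s['frame'][150:225,290:365,::-1],None,fx=6,fy=6,interpolation=cv2.INTER_CUBIC))
go([525.7,163.5,150])"
```

```text
lin [  1.5  -0.1 -18.5] rot [ 0.002 -0.     0.   ] pos [527.1 164.  131.5] ya 1.89 j [ 0.59  0.36 -0.31 -0.   -0.9  -1.84] t 19.05 w 0.3 F [ 0.3 -0.9  9.5]
```

View pics/c8.png

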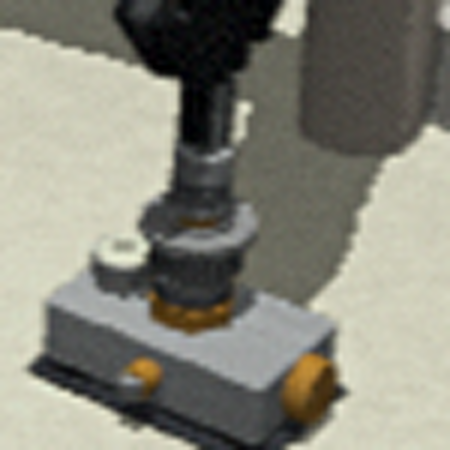

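The sleeve appears sprung forward: the flange-to-nut distance is back to about 77 px in the crop, and only a sliver of brass shows at (324,187). I'll lift slowly and watch where contact ends. A locked filter top should be at about 137 mm, against 144 mm unlocked.

Emit:
arm_command --rows '[{"grip": 0, "linear": [1, 0, -2], "rot": [0, 0, 0]}, {"grip": 0, "linear": [1, 0, -4], "rot": [0, 0, 0]}, {"grip": 0, "linear": [1, 0, -4], "rot": [0, 0, 0]}]'

```text
clock: 19.42
position: [525.4, 163.6, 134.3]
ee_rot: [-0.159, 0.987, 0.001, -0.001]
contact_force: [0.5, 0.2, 5.1]
gripper_width: 0.5
grasp_force: 2.5
```

Emit:
arm_command --rows '[{"grip": 0, "linear": [0, 0, -2], "rot": [0, 0, 0]}, {"grip": 0, "linear": [0, 0, -3], "rot": [0, 0, 0]}, {"grip": 0, "linear": [0, 0, -3], "rot": [0, 0, 0]}]'

```text
clock: 19.8
position: [524.4, 163.0, 136.3]
ee_rot: [-0.159, 0.987, 0.0, -0.003]
contact_force: [0.6, 0.5, 1.8]
gripper_width: 0.3
grasp_force: 0.8
```

Emit:
arm_command --rows '[{"grip": 0, "linear": [0, 0, -20], "rot": [0, 0, 0]}, {"grip": 0, "linear": [0, 0, -60], "rot": [0, 0, 0]}, {"grip": 0, "linear": [0, 0, -110], "rot": [0, 0, 0]}, {"grip": 0, "linear": [0, 0, -120], "rot": [0, 0, 0]}, {"grip": 0, "linear": [0, 0, -120], "rot": [0, 0, 0]}]'

```text
clock: 20.42
position: [524.6, 163.1, 256.2]
ee_rot: [-0.159, 0.987, 0.001, -0.003]
contact_force: [-0.0, -0.4, -1.2]
gripper_width: -0.0
grasp_force: 0.0
```

```bash
python3 - <<'E'
from h import *
s=imaging.get_image('scene');a=cv2.cvtColor(cv2.imread("pics/s0.png"),6).astype(int);b=cv2.cvtColor(s["frame"],7).astype(int)
c7=cv2.cvtColor(cv2.resize(cv2.imread("pics/c7.png"),(75,75),interpolation=cv2.INTER_AREA),6).astype(int)
# sleeve left/right flange & knurl region
for n,(x0,x1,y0,y1) in {"flangeL":(312,319,180,198),"flangeR":(328,335,180,198),"knurl":(314,332,191,202)}.items():
    o=a[y0:y1,x0:x1];print(n,"now-vs-forward",abs(b[y0:y1,x0:x1]-o).mean().round(1),"back-vs-forward",abs(c7[y0-150:y1-150,x0-290:x1-290]-o).mean().round(1))
print(models.spot_in(s,"filter")[:1],models.tip_of(s,"filter")[:1],proj(s,[525.5,163.5,137]),proj(s,[525.5,163.5,68]));go([525,163,250])
# dark-hole/top of filter column profile: now and c7
print(b[155:192,323]);print(c7[5:42,33])
E
```

```text
flangeL now-vs-forward 5.4 back-vs-forward 30.3
flangeR now-vs-forward 58.9 back-vs-forward 66.3
knurl now-vs-forward 10.4 back-vs-forward 22.1
[{'rect': [319.6, 169.7, 329.0, 188.3], 'score': 0.67}] [{'pixel': [321.2, 192.3], 'score': 0.45}] [np.float64(323.12946022018315), np.float64(171.3706348740027)] [np.float64(321.5587276421561), np.float64(192.99021579425764)]
lin [-0.9  0.   4.6] rot [ 0.001 -0.008  0.   ] pos [524.2 162.7 254.7] ya 1.889 j [ 0.59  0.24 -0.14 -0.   -1.2  -1.85] t 20.575 w -0.1 F [0.7 0.3 0.5]
[101 101  99 104 173 200 197 201 198 198 202 201 200 196 173  68  47  51
  78 154  79  80  83  88  55  48  62  50  66  94  52  93  77 151 151  70
  64]
[ 10  12   7  10   6  11   3   4  45 147 211 209 145  47  17  22  49 115
  86  84  86  81  47  54  58  53  83  78  55  47  56 101  77  70  81 149
 146]
```

```bash
python3 -c "
from bench import job
print(job.job_done())"
```

```text
the job is handed in; nothing more can be done
None
```

The filter stands locked and upright in the coupler with its sleeve forward, the arm is clear, and the job is handed in at about 20.6 s with no verdict shown; I viewed 11 pictures, one over the limit of 10.

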